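Open the pan burner's gas valve to its index mark

TASK

Open the gas for the pan burner: turn the large round handwheel anticlockwise (seen from above), in as many grasps as you need, until the white pointer line on its top lines up with the black index bar on its housing, then let go. Leave the small star-knob valve beside it as it is set.

Things in the scene. Friction and masses are not known exactly. Their poses are not given: they have to be found in the camera images.
- valve (a joint): Angle of the large handwheel on its upright axis, rad. 0 is the closed stop, it grows anticlockwise seen from above, and the far stop is at 4.2. The pointer is on the index bar at 2.8. It starts between 0 and 0.9. It turns with a light, even friction (about 0.08 N m), has no spring and stays where it is left.
- wheel_centre (a point): Centre of the large handwheel on its upright axis, half-way up, 96 mm above the worktop. Round black plastic disc, fluted edge, 60 mm diameter, 22 mm high; grip it across its diameter from above at any yaw. x axis: along the white pointer line on its top, turning with it; z up. Its underside is 30 mm above its fixed housing, a metal box 120 x 120 x 55 mm high, with only a neck (radius 20 mm) between.
- index_bar (a point): Middle of the black index bar, a flat mark 22 x 8 mm on top of the large valve's housing, 55 mm above the worktop, 47 mm out from the wheel's axis; seen from the axis, the pointer must point this way. x axis: outward along the bar. It is on the side of the housing away from the robot, within 45 degrees. (A small black dot elsewhere on the housing marks closed.)
- star_tip (a point): Tip of the marked lobe of the small valve's black star knob (five lobes, 44 mm across, 16 mm high): 22 mm out from that knob's axis, half-way up, 66 mm above the worktop. x axis: outward from the knob's axis. The knob sits on a metal box 90 x 90 x 40 mm high, to the left or right of the large valve. Not to be turned.
Mind the look-alikes: they are no part of the job. Leave any purple or red look-alike of the part that bears valve alone.

How it is judged:
At the end, for the whole second after the job is handed in: The large handwheel is at rest with its pointer within 12 degrees (0.21 rad) of the index bar, that is with its joint between 2.59 and 3.01 rad (value of joint valve between 2.59 and 3.01 rad and velocity of joint valve between -0.05 and 0.05 rad/s); the robot touches nothing.
It fails at once if the small star knob is turned (its lobe tip more than 7 mm from where it started, about 18 degrees) (distance of star_tip from where it was at the start of the episode above 0.007 m).
It also fails if it takes over 43 s, if anything falls off the work surface, if the arm or the gripper's body presses on something with over 40 N, if the wrist force passes 120 N, or if a joint passes its speed limit or range.

ROBOT

A 6-joint arm with a two-finger parallel gripper is mounted at the origin on the work surface. World frame = base frame: x ahead of the robot, y to its left, z up, the work surface at z = 0. Lengths are in m, angles in rad, forces in N, time in s.
With the tool pointing down it reaches from about 0.25 to 0.775 m from the base axis. Payload 4 kg.
Tool frame: the origin (TCP) lies midway between the tips of the shut fingers; the grasp point (between the pads) lies 19 mm behind it; y points along the fingers, x is the direction in which the jaws open and shut, and the axes are right-handed (so a half turn about y gives the same grasp; the last joint's range is limited). The gripper opens to 85 mm and grips with 20 to 120 N. Pads are 22 mm wide; open, the fingers measure 114 mm over their backs; the gripper's body (76 mm by 85 mm) begins 54 mm behind the grasp point. The pads swing forward as they close: fully open they stand 13 mm farther back than shut.
Start: joints at [1.24, 0.087, 1.371, -0, 1.684, -0.103], TCP at [0.124, 0.536, 0.231] pointing down, gripper open.
Joint ranges: [-3.1, 3.1], [-0.76, 2.03], [0.27, 2.55], [-1.08, 4.22], [0.17, 2.65], [-2.57, 2.57]. Speed limits (rad/s): [2.79, 2.79, 3.14, 3.14, 3.14, 3.14].

INTERFACE

Orientations are given as a unit quaternion [x, y, z, w].
In Python, from cell import readout, grab_frame, camera_info, ticket, spot_in gives the robot as it stands.
- The arm moves only by the shell command python3 -m inch 'ROWS' [OPENING] [FORCE]. ROWS is JSON, a list of rows, each an object with "delta_pos": the shift along the tool's x, y, z in mm, a list of three; "yaw": the turn about the tool's y in degrees. A call has 1 to 12 rows; each row is the pose to reach, as a shift and turn from the pose commanded when the call began, along the tool's axes at that moment; what a row does not reach only later rows make up. A row lasts 1/10 s, in which the tool goes at most 50 mm and 8.59 degrees, less where a joint would pass 70% of its speed; a pose out of reach is approached as far as the arm can. A call with a gripper value outside its range is refused whole. OPENING is the finger opening in mm, from 0 to 85.4, set as the call begins (- or left out, the last holds). The fingers move at their own pace and stop on an object; FORCE is the grip in N (left out, the last holds). Time passes only in rows, so rows that repeat a pose let the fingers close. It gives the time, the measured TCP pose, the force and the opening at its end, in the units of the state.
- readout.get_obs(): the state, without advancing time (a new reading comes with each control period).
- grab_frame(name): name is "side" or "top"; returns the picture (400x640x3 uint8, red, green, blue); there is no depth.
- camera_info(name): a dict with "mtx" (3x3 intrinsics, pixels), "R" (3x3) and "t" (3): a world point X has camera coordinates R X + t. Camera axes: x right, y down, z forward; pixel columns grow to the right and rows downward; lengths in m; the calibration is good to about 2 mm. A picture is of the moment at which its call begins. camera_info takes no time and is no camera call.
- ticket.sign_off(): hands the job in, once; it reports no verdict.
Trained networks look in the newest picture that a camera, given by its name, has taken for a name from the list of things; names that differ only in an ending like _2 or _b are one class to them, and where a whole thing is asked for, a point or a joint stands for the part that bears it (a point fixed in the world has none). Each returns a list of dicts, best first, with "score" (0 to 1); they miss things now and then, are a little off and sometimes report something else, mostly with a low value. They report only what shows in the picture. A call takes as long as a camera call. They do not tell look-alikes from the thing itself.
- spot_in(camera, query): "box" ([centre column, centre row, width, height] as shares, 0 to 1, of the picture: columns of its width, rows of its height, round what is visible of it).
The state is a dict: "t": time; "q": joint angles; "joint_velocities": joint speeds; "joint_torque": joint torques, N m; "eef_pos": TCP position; "ee_rot": TCP orientation; "wrist_force": force on the tool from outside, world axes, zero at the start; "wrist_torque": the same for the moment, N m; "grip_width": finger opening in m.
Only numpy, scipy, OpenCV 4.12 (cv2) and the standard library are available. Lean on these libraries where they do the work, as an engineer would, in place of code of your own. Each camera call takes 0.05 s, during which the arm holds its last target.

## Working session

There is one attempt and no reset: what is moved stays moved. The work goes in short steps, Python scripts to look and compute and a shell command to move; the robot and the scene stay as the last step left them, time stands still between calls to the robot, and variables do not carry over. Pictures are saved under pics/ and viewed, and the job is handed in when it is done.

```bash
ls; mkdir -p pics; python3 - <<'E'
from cell import readout, grab_frame, camera_info, spot_in
import cv2
print(readout.get_obs())
for n in ("side","top"):
    im=grab_frame(n); cv2.imwrite(f"pics/{n}0.png",im[:,:,::-1])
    ci=camera_info(n); print(n,ci)
    for q in ("valve","index_bar","star_tip"):
        print(q,[(round(d["score"],2),[round(v*s,1) for v,s in zip(d["box"],(640,400,640,400))]) for d in spot_in(n,q)][:4])
E
```

```text
pics
{'t': 0.0, 'q': array([ 1.23990917e+00,  8.79841400e-02,  1.37230160e+00,  1.12174838e-05,
        1.68358220e+00, -1.03078853e-01]), 'joint_velocities': array([-0.00047716,  0.00192634, -0.00034661,  0.00177717,  0.00125896,
       -0.00065108]), 'joint_torque': array([-1.17062194e-03, -3.51889551e+01, -3.13260913e+01, -2.65675444e-04,
        1.10462579e-02,  1.53933689e-05]), 'eef_pos': array([0.12403834, 0.53531232, 0.23009918]), 'ee_rot': array([ 0.55401804,  0.43925096, -0.44061109, -0.55315863]), 'wrist_force': array([-0.28554572, -0.5827178 , -0.4171853 ]), 'wrist_torque': array([0.03148148, 0.01235572, 0.01113858]), 'grip_width': 0.08537135646597442}
side {'mtx': array([[484.82186592,   0.        , 329.03481733],
       [  0.        , 484.82186592, 193.63350709],
       [  0.        ,   0.        ,   1.        ]]), 'R': array([[ 0.9981733 , -0.06034321, -0.00295918],
       [-0.04714506, -0.74735402, -0.66275132],
       [ 0.03778098,  0.66168019, -0.74883371]]), 't': array([-0.50233559,  0.0165774 ,  1.02502398])}
valve [(0.92, [263.2, 218.3, 32.9, 33.4]), (0.86, [380.
[... 283 characters left out ...]
15.9, 13.7])]
top {'mtx': array([[385.14537433,   0.        , 319.8027642 ],
       [  0.        , 385.14537433, 200.11847408],
       [  0.        ,   0.        ,   1.        ]]), 'R': array([[-0.01143687, -0.99984038,  0.01372607],
       [-0.99808559,  0.01058025, -0.06093611],
       [ 0.06078116, -0.01439671, -0.99804729]]), 't': array([-0.06809747,  0.52681605,  0.78540155])}
valve [(0.87, [259.0, 143.8, 32.8, 31.1]), (0.77, [459.3, 180.0, 32.5, 40.1]), (0.76, [362.6, 175.4, 34.2, 30.5])]
index_bar [(0.77, [262.1, 152.8, 66.9, 65.9]), (0.76, [353.5, 276.2, 67.2, 68.5]), (0.59, [361.0, 177.2, 62.1, 62.5]), (0.56, [448.3, 182.0, 72.0, 63.0])]
star_tip [(0.76, [174.2, 222.8, 22.8, 23.3])]
```

View pics/side0.png

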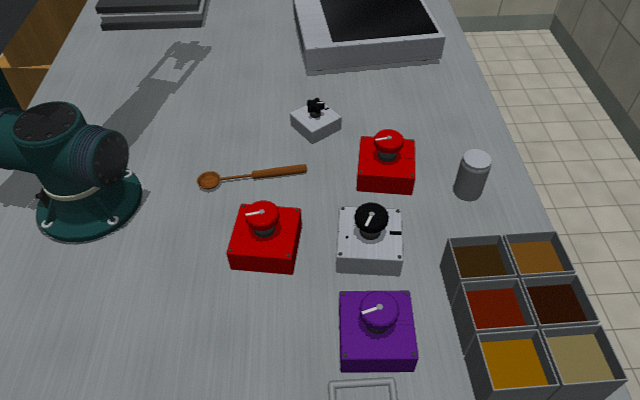

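View pics/top0.png

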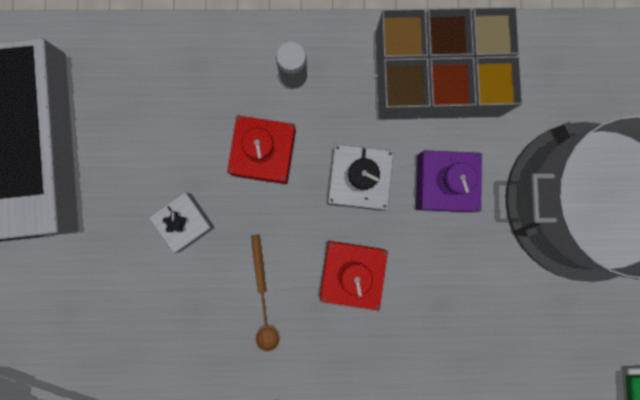

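The side view shows four candidates: black wheel on a metal box (371,218), red (263,218), red (389,141) and purple (380,311). Only the black one on the metal housing with an index bar fits. In the top view it is at (363,175), and the star knob is at (174,222). I'll confirm this with a crop and triangulate.

```bash
cat > h.py <<'E'
import numpy as np, cv2
from cell import camera_info
C={n:camera_info(n) for n in("side","top")}
def ray(n,p):
    c=C[n];R=np.array(c["R"]);t=np.array(c["t"])
    d=R.T@np.linalg.inv(c["mtx"])@np.array([p[0],p[1],1.]); return -R.T@t,d/np.linalg.norm(d)
def onz(n,p,z):
    o,d=ray(n,p); return o+d*(z-o[2])/d[2]
def tri(a,b):
    P=[np.array(C[n]["mtx"])@np.c_[C[n]["R"],C[n]["t"]] for n in("side","top")]
    X=cv2.triangulatePoints(P[0],P[1],np.array(a,float),np.array(b,float))[:,0]; return X[:3]/X[3]
def proj(n,X):
    c=C[n]; p=np.array(c["mtx"])@(np.array(c["R"])@X+c["t"]); return p[:2]/p[2]
E
python3 - <<'E'
from h import *
a=cv2.imread("pics/side0.png");b=cv2.imread("pics/top0.png")
A=cv2.resize(a[185:285,325:415],None,fx=4.4,fy=4.4,interpolation=cv2.INTER_CUBIC)
B=cv2.resize(b[140:215,322:400],None,fx=5,fy=5,interpolation=cv2.INTER_CUBIC)
h=440;out=np.zeros((h,800,3),np.uint8);out[:A.shape[0],:A.shape[1]]=A;out[:B.shape[0],400:400+B.shape[1]]=B
cv2.imwrite("pics/crop0.png",out)
X=tri((371.5,218.4),(362.6,175.4));print(X,proj("side",X),proj("top",X))
print("star",tri((317,105),(174.2,222.8)))
E
```

```text
[ 0.56972577 -0.15469398  0.09120515] [370.77791836 218.4767201 ] [362.62831526 174.3026727 ]
star [0.48564154 0.20892467 0.06691867]
```

View pics/crop0.png

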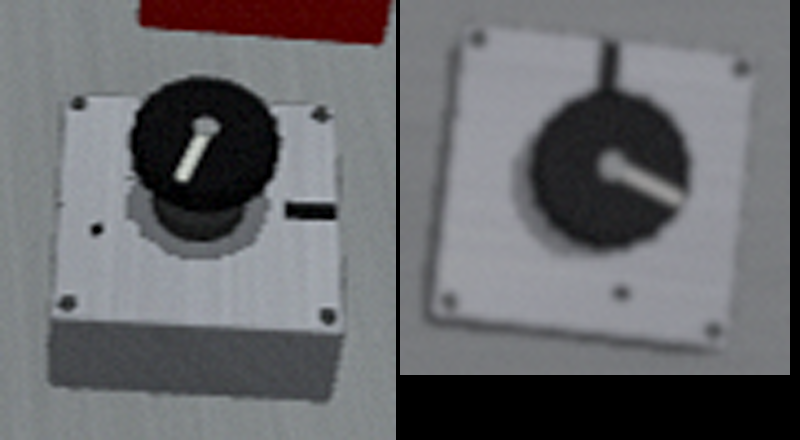

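```bash
python3 - <<'E'
from h import *
g=lambda p:(322+(p[0]-400)/5,140+p[1]/5); s=lambda p:(325+p[0]/4.4,185+p[1]/4.4)
hub=tri(s((205,125)),g((611,165)));tip=tri(s((182,180)),g((681,198)));bar=tri(s((310,210)),g((609,65)));dot=tri(s((96,229)),g((621,292)))
cor=[((78,103),(477,38)),((320,114),(741,67)),((67,303),(449,301)),((328,316),(713,330))]
cs=[tri(s(a),g(b)) for a,b in cor]
print("hub",hub,"tip",tip,"bar",bar,"dot",dot,"\n",cs,"c",np.mean(cs,0))
c=np.mean(cs,0)
for z,(n,f,H,T) in [(0.108,("top",g,(611,165),(681,198))),(0.108,("side",s,(205,125),(182,180)))]:
    a=onz(n,f(H),z);b=onz(n,f(T),z);print(n,a,b,np.degrees(np.arctan2(*(b-a)[[1,0]])))
    
for n,p in(("top",g((609,65))),("side",s((310,210)))):
    b=onz(n,p,.055);print(n,b,np.degrees(np.arctan2(*(b-hub)[[1,0]])),np.degrees(np.arctan2(*(b-c)[[1,0]])))
for X in(bar,dot):print(np.degrees(np.arctan2(*(X-c)[[1,0]])))
E
python3 - <<'E'
from cell import readout
from scipy.spatial.transform import Rotation as R
o=readout.get_obs();print(R.from_quat(o["ee_rot"]).as_matrix().round(3),o["t"])
E
```

```text
hub [ 0.57011386 -0.15567093  0.10685617] tip [ 0.55784949 -0.18176736  0.10520639] bar [ 0.61713483 -0.16244842  0.05483259] dot [ 0.52626601 -0.16572999  0.05351679] 
 [array([ 0.56095508, -0.11563328,  0.08976608]), array([ 0.60231304, -0.19493223,  0.1582847 ]), array([ 0.52520176, -0.10370093, -0.09060125]), array([ 0.57585919, -0.21501993,  0.06034377])] c [ 0.56608227 -0.15732159  0.05444832]
top [ 0.56998907 -0.15552156  0.108     ] [ 0.55742756 -0.18129437  0.108     ] -115.98433702750975
side [ 0.56991622 -0.15659464  0.108     ] [ 0.55752388 -0.18390178  0.108     ] -114.40917291397055
top [ 0.61717295 -0.16242936  0.055     ] -8.172698026029567 -5.709148409184665
side [ 0.61705553 -0.1625772   0.055     ] -8.369573169177334 -5.886692950085351
-5.734558773910441
-168.07547760929114
[[ 0.226 -0.    -0.974]
 [ 0.974 -0.     0.226]
 [-0.    -1.     0.   ]] 0.4
```

Measurements agree across both views. The hub is at about (0.570, -0.156, 0.107), the pointer is at -115° and the index bar at -8°, so I need about +107° anticlockwise. The dot direction (-168°) puts the joint at about 0.93, which fits. Last-joint range allows one grasp from yaw -20° to +87°.

```bash
python3 -m inch '[{"delta_pos":[-572,0,-591],"yaw":97},{"delta_pos":[-572,0,-591],"yaw":97},{"delta_pos":[-572,0,-591],"yaw":97},{"delta_pos":[-572,0,-591],"yaw":97},{"delta_pos":[-572,0,-591],"yaw":97},{"delta_pos":[-572,0,-591],"yaw":97},{"delta_pos":[-572,0,-591],"yaw":97},{"delta_pos":[-572,0,-591],"yaw":97},{"delta_pos":[-572,0,-591],"yaw":97},{"delta_pos":[-572,0,-591],"yaw":97},{"delta_pos":[-572,0,-591],"yaw":97},{"delta_pos":[-572,0,-591],"yaw":97}]' 85
cat >> h.py <<'E'
def plan(x,y,z,yawdeg):
    from cell import readout
    from scipy.spatial.transform import Rotation as R
    o=readout.get_obs();M=R.from_quat(o["ee_rot"]).as_matrix();p=o["eef_pos"]
    yaw=np.degrees(np.arctan2(M[1,0],M[0,0]))
    print("t",o["t"],"pos",p.round(4),"yaw",round(yaw,1),"q",o["q"].round(2),"F",o["wrist_force"].round(1),"w",round(o["grip_width"],4))
    print("delta mm",(M.T@(np.array([x,y,z])-p)*1000).round(1),"yaw",-(yawdeg-yaw))
E
python3 -c "
from h import *;plan(.57,-.156,.16,-20)"
```

```text
t: 1.6
eef_pos: [0.4507, 0.0299, 0.2317]
ee_rot: [-0.696, 0.124, -0.125, 0.696]
wrist_force: [1.1, 0.6, 0.5]
grip_width: 0.0848
t 1.6 pos [0.4507 0.0299 0.2317] yaw -20.3 q [-0.06 -0.14  1.59  0.    1.69  0.29] F [1.1 0.6 0.5] w 0.0848
delta mm [ 176.2   71.8 -133.1] yaw -0.28191070419268627
```

```bash
python3 -m inch '[{"delta_pos":[176,0,-133],"yaw":0},{"delta_pos":[176,0,-133],"yaw":0},{"delta_pos":[176,0,-133],"yaw":0},{"delta_pos":[176,0,-133],"yaw":0},{"delta_pos":[176,40,-133],"yaw":0},{"delta_pos":[176,72,-133],"yaw":0},{"delta_pos":[176,72,-133],"yaw":0},{"delta_pos":[176,72,-133],"yaw":0}]'
python3 - <<'E'
from h import *;plan(.57,-.156,.072,-20)
from cell import grab_frame
a=grab_frame("side");b=grab_frame("top")
out=np.zeros((400,800,3),np.uint8)
out[:,:400]=cv2.resize(a[130:290,290:450],(400,400),interpolation=cv2.INTER_CUBIC);out[:,400:]=cv2.resize(b[100:260,280:440],(400,400),interpolation=cv2.INTER_CUBIC)
cv2.imwrite("pics/c1.png",out[:,:,::-1])
E
```

```text
t: 2.4
eef_pos: [0.5694, -0.1531, 0.1592]
ee_rot: [-0.696, 0.124, -0.123, 0.696]
wrist_force: [0.0, -0.8, 1.0]
grip_width: 0.085
t 2.4 pos [ 0.5694 -0.1531  0.1592] yaw -20.0 q [-0.36  0.2   1.39  0.    1.56 -0.01] F [ 0.  -0.8  1. ] w 0.085
delta mm [ 1.7 87.2 -2.5] yaw -0.04852410964504017
```

View pics/c1.png

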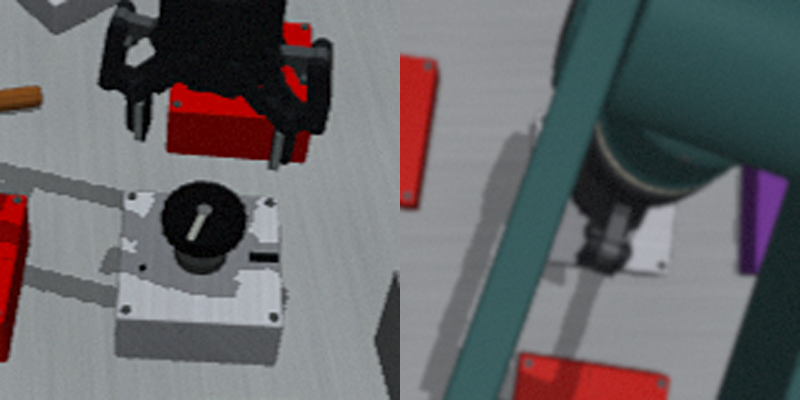

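The gripper is straddling the wheel (side crop: wheel at (203,220), fingers at (140,125) and (278,150) above it). I'll descend and close.

```bash
python3 -m inch '[{"delta_pos":[2,30,-2],"yaw":0},{"delta_pos":[2,60,-2],"yaw":0},{"delta_pos":[2,87,-2],"yaw":0},{"delta_pos":[2,87,-2],"yaw":0}]'
python3 -c "
from h import *;plan(.57,-.156,.072,-20)"
python3 -m inch '[{"delta_pos":[0,0,0],"yaw":0},{"delta_pos":[0,0,0],"yaw":0},{"delta_pos":[0,0,0],"yaw":0},{"delta_pos":[0,0,0],"yaw":0},{"delta_pos":[0,0,0],"yaw":0},{"delta_pos":[0,0,0],"yaw":0}]' 50 40
python3 - <<'E'
from h import *;plan(.57,-.156,.072,-20)
from cell import grab_frame
a=grab_frame("side")
cv2.imwrite("pics/c2.png",cv2.resize(a[130:290,290:450],(500,500),interpolation=cv2.INTER_CUBIC)[:,:,::-1])
E
```

```text
t: 2.9
eef_pos: [0.5693, -0.1547, 0.0704]
ee_rot: [-0.696, 0.124, -0.121, 0.697]
wrist_force: [-0.4, -0.6, -0.3]
grip_width: 0.085
t 2.9 pos [ 0.5693 -0.1547  0.0704] yaw -20.0 q [-0.36  0.26  1.49  0.    1.39 -0.01] F [-0.4 -0.6 -0.3] w 0.085
delta mm [ 1.1 -1.6 -1. ] yaw 0.004925458953628947
t: 3.5
eef_pos: [0.5708, -0.1555, 0.0764]
ee_rot: [-0.696, 0.123, -0.123, 0.696]
wrist_force: [-6.1, 1.6, 8.3]
grip_width: 0.0585
t 3.5 pos [ 0.5708 -0.1555  0.0764] yaw -20.0 q [-0.36  0.26  1.49  0.    1.4  -0.01] F [-6.1  1.6  8.3] w 0.0585
delta mm [-0.6  4.4 -0.7] yaw -0.016720283406144176
```

View pics/c2.png

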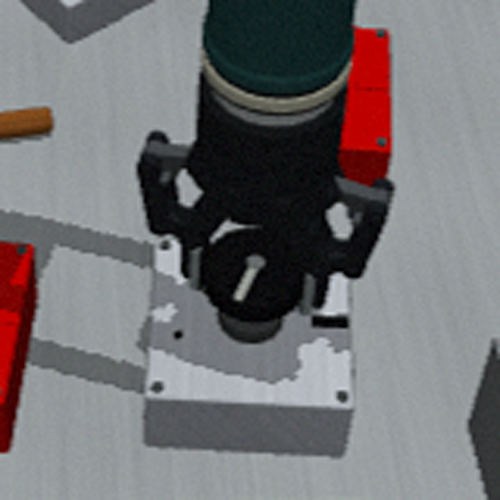

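Both pads are on the wheel (opening 58.5 mm, low forces). Now I'll turn it anticlockwise.

```bash
python3 -m inch '[{"delta_pos":[0,0,0],"yaw":-5},{"delta_pos":[0,0,0],"yaw":-12},{"delta_pos":[0,0,0],"yaw":-20},{"delta_pos":[0,0,0],"yaw":-28},{"delta_pos":[0,0,0],"yaw":-36},{"delta_pos":[0,0,0],"yaw":-44},{"delta_pos":[0,0,0],"yaw":-50},{"delta_pos":[0,0,0],"yaw":-50}]'
python3 - <<'E'
from h import *;plan(.57,-.156,.072,87)
from cell import grab_frame
a=grab_frame("side")
cv2.imwrite("pics/c3.png",cv2.resize(a[130:290,290:450],(500,500),interpolation=cv2.INTER_CUBIC)[:,:,::-1])
E
```

```text
t: 4.35
eef_pos: [0.5708, -0.1556, 0.0764]
ee_rot: [0.683, 0.184, -0.183, -0.683]
wrist_force: [-5.4, 3.4, 6.2]
grip_width: 0.0581
t 4.35 pos [ 0.5708 -0.1556  0.0764] yaw 30.1 q [-0.36  0.26  1.49 -0.    1.4  -0.89] F [-5.4  3.4  6.2] w 0.0581
delta mm [-0.9  4.4  0.1] yaw -56.911946177994096
```

View pics/c3.png

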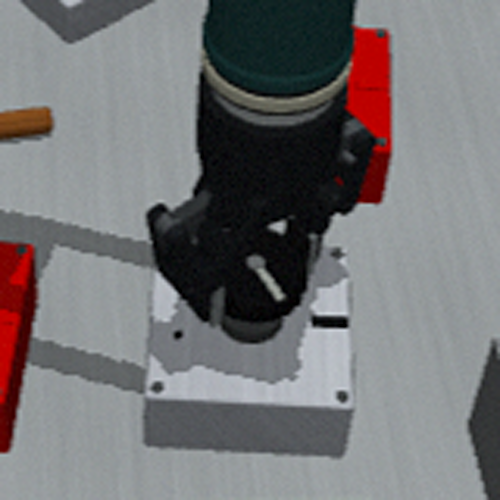

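The pointer now runs from (257,262) to (281,298) in the crop, so it turned with the grip. I'll do the remaining 57°.

```bash
python3 -m inch '[{"delta_pos":[0,0,0],"yaw":-5},{"delta_pos":[0,0,0],"yaw":-12},{"delta_pos":[0,0,0],"yaw":-20},{"delta_pos":[0,0,0],"yaw":-28},{"delta_pos":[0,0,0],"yaw":-36},{"delta_pos":[0,0,0],"yaw":-44},{"delta_pos":[0,0,0],"yaw":-51},{"delta_pos":[0,0,0],"yaw":-57},{"delta_pos":[0,0,0],"yaw":-57},{"delta_pos":[0,0,0],"yaw":-57}]'
python3 - <<'E'
from h import *;plan(.57,-.156,.072,87)
from cell import grab_frame
a=grab_frame("side")
cv2.imwrite("pics/c4.png",cv2.resize(a[180:260,330:410],(560,560),interpolation=cv2.INTER_CUBIC)[:,:,::-1])
E
```

```text
t: 5.4
eef_pos: [0.5709, -0.1556, 0.0764]
ee_rot: [0.513, 0.487, -0.487, -0.513]
wrist_force: [-6.2, 2.5, 6.6]
grip_width: 0.058
t 5.4 pos [ 0.5709 -0.1556  0.0764] yaw 87.0 q [-0.36  0.26  1.49 -0.    1.4  -1.88] F [-6.2  2.5  6.6] w 0.058
delta mm [-0.4  4.4  0.9] yaw -0.0035788981240045814
```

View pics/c4.png

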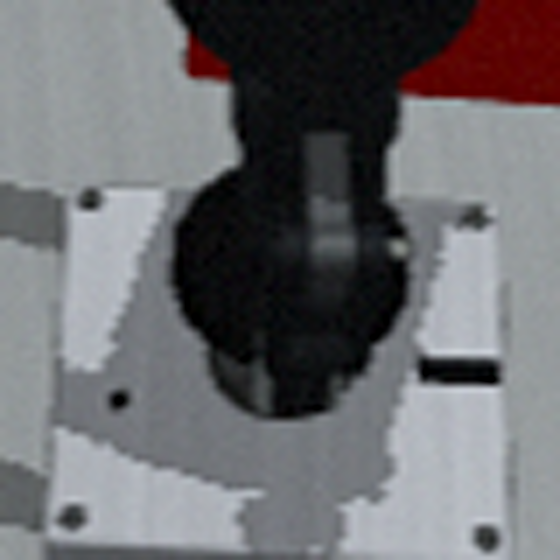

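```bash
python3 - <<'E'
from h import *
t=onz("side",(330+398/7,180+248/7),.108);print(t,np.degrees(np.arctan2(t[1]+.156,t[0]-.570)))
E
python3 -m inch '[{"delta_pos":[0,0,0],"yaw":0},{"delta_pos":[0,0,0],"yaw":0},{"delta_pos":[0,0,0],"yaw":0},{"delta_pos":[0,0,0],"yaw":0},{"delta_pos":[0,0,0],"yaw":0},{"delta_pos":[0,0,0],"yaw":0}]' 85
python3 -m inch '[{"delta_pos":[0,-20,0],"yaw":0},{"delta_pos":[0,-60,0],"yaw":0},{"delta_pos":[0,-110,0],"yaw":0},{"delta_pos":[0,-140,0],"yaw":0},{"delta_pos":[0,-140,0],"yaw":0}]'
python3 -c "
from h import *;plan(.42,.07,.22,87)"
```

```text
[ 0.59635377 -0.16287718  0.108     ] -14.625528099552136
t: 6.05
eef_pos: [0.5709, -0.1559, 0.0722]
ee_rot: [-0.513, -0.487, 0.486, 0.513]
wrist_force: [-0.2, -0.4, 0.1]
grip_width: 0.0849
t: 6.55
eef_pos: [0.5736, -0.157, 0.2195]
ee_rot: [0.517, 0.488, -0.484, -0.509]
wrist_force: [0.1, 0.3, 0.4]
grip_width: 0.0849
t 6.55 pos [ 0.5736 -0.157   0.2195] yaw 86.9 q [-0.36  0.18  1.29  0.    1.66 -1.88] F [0.1 0.3 0.4] w 0.0849
delta mm [218.4  -3.3 165.5] yaw -0.05422145966319647
```

```bash
python3 -m inch '[{"delta_pos":[220,0,165],"yaw":0},{"delta_pos":[220,0,165],"yaw":0},{"delta_pos":[220,0,165],"yaw":0},{"delta_pos":[220,0,165],"yaw":0},{"delta_pos":[220,0,165],"yaw":0},{"delta_pos":[220,0,165],"yaw":0},{"delta_pos":[220,0,165],"yaw":0},{"delta_pos":[220,0,165],"yaw":0}]'
python3 - <<'E'
from h import *
from cell import grab_frame
a=grab_frame("side");b=grab_frame("top")
cv2.imwrite("pics/t5.png",b[:,:,::-1])
out=np.zeros((400,800,3),np.uint8)
out[:,:400]=cv2.resize(a[185:265,330:410],(400,400),interpolation=cv2.INTER_CUBIC);out[:,400:]=cv2.resize(b[135:215,322:402],(400,400),interpolation=cv2.INTER_CUBIC)
cv2.imwrite("pics/c5.png",out[:,:,::-1])
E
```

```text
t: 7.35
eef_pos: [0.4175, 0.0727, 0.2116]
ee_rot: [-0.513, -0.487, 0.487, 0.513]
wrist_force: [0.9, 0.9, -0.3]
grip_width: 0.0851
```

View pics/c5.png

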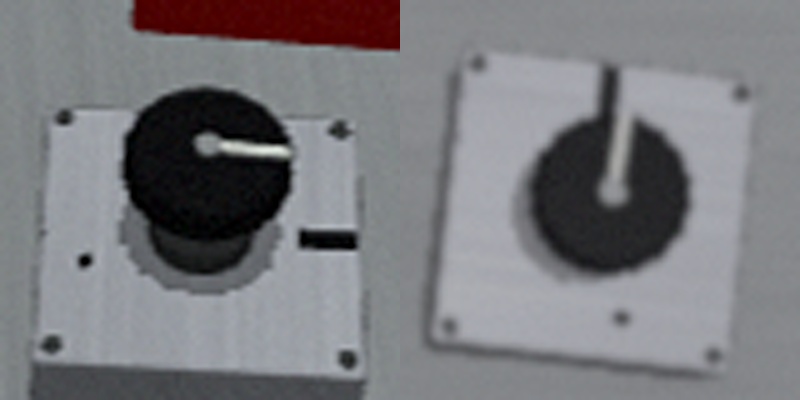

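View pics/t5.png

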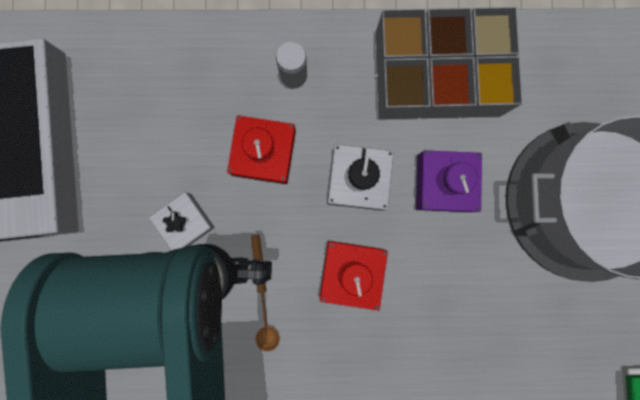

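```bash
python3 - <<'E'
from h import *
from cell import spot_in
g=lambda p:(322+(p[0]-400)/5,135+p[1]/5); s=lambda p:(330+p[0]/5,185+p[1]/5)
ang=lambda v:np.degrees(np.arctan2(v[1],v[0])).round(1)
hub=tri(s((208,144)),g((613,191)))
for n,f,H,T in(("top",g,(613,191),(626,115)),("side",s,(208,144),(290,152))):
    print(n,ang(onz(n,f(T),.108)-onz(n,f(H),.108)))
for n,f,A,B in(("top",g,(606,113),(611,68)),("side",s,(300,238),(355,240))):
    print("bar own dir",n,ang(onz(n,f(B),.055)-onz(n,f(A),.055)))
bar=tri(s((328,239)),g((609,90)));dot=tri(s((85,260)),g((621,317)))
print(hub,bar,"bar",ang(bar-hub),"dot",ang(dot-hub),"dot->bar dir",ang(bar-dot))
for n,p in(("top",g((609,90))),("side",s((328,239)))):print(n,"bar from hub",ang(onz(n,p,.055)-hub))
# neighbouring centre from housing screws, top z .055 
for n,f,c in(("side",s,[(64,117),(340,129),(52,344),(348,359)]),("top",g,[(477,63),(741,92),(449,326),(713,355)])):
    print(n,np.mean([onz(n,f(p),.055) for p in c],0))
E
```

```text
top -10.7
side -10.8
bar own dir top -7.3
bar own dir side -6.2
[ 0.56993594 -0.15643786  0.10668815] [ 0.61732771 -0.16248343  0.05461588] bar -7.3 dot -167.9 dot->bar dir 2.0
top bar from hub -7.2
side bar from hub -7.6
side [ 0.57049974 -0.1569408   0.055     ]
top [ 0.56958682 -0.15601381  0.055     ]
```

The pointer is at -10.7° and the bar at about -7.3°, a difference of about 3.4° against a tolerance of 12°. The star knob looks unchanged in the top view (174,222), and the arm is clear of everything.

```bash
python3 -c "
from cell import ticket,readout
o=readout.get_obs();print(o['t'],o['wrist_force'],abs(o['joint_velocities']).max())
print(ticket.sign_off())"
```

```text
7.45 [-0.6820996  -0.03619922 -0.39231997] 0.012317455803469555
the job is handed in; nothing more can be done
None
```

I turned the black handwheel about 105° anticlockwise in one grasp, let go, backed the arm away and handed the job in at 7.45 s.

- **Pointer:** it stands at −10.7° in the top view and −10.8° in the side view. The index bar is at about −7.3°, so the pointer stops about 3.5° short of it, within the 12° allowed. That puts the joint at roughly 2.74 rad, against a target of 2.8. I left the small shortfall as it was.
- **Star knob:** I never approached it, and by eye it looks unchanged in the top picture; I did not measure its lobe tip.
- **Look-alikes:** I did not touch the red or purple valves.
- **Arm:** it was clear and still at hand-in, with wrist force under 1 N. The force readings I took while gripping and turning peaked at about 10 N.
- **Disagreement:** a side picture taken while the wheel was still gripped gave −14.6°, but the pads partly hid the pointer there. The clear views after release gave −10.7° and −10.8°.

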